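# Bring the next petri dish round to the lamp

## Task

The specimen turntable on the lab bench carries a round, flat petri dish one place to the left or right of the viewing position at the lamp and pointer. Push the turntable round by one place, the short way, so that the petri dish clicks into the viewing position, still lying flat in its nest; do not lift the dish off the turntable.

Things in the scene. Friction and masses are not known exactly. Their poses are not given: they have to be found in the camera images.
- petri_center (a point): Centre, half-way up, of the round closed petri dish: 60 mm across, 15 mm high, clear with a white disc and brown specimen in it. It lies loose among four 6 mm high studs (its nest) on the deck, 60 degrees to one side of view_point. A taller white pot (56 mm across, 30 high) sits 60 degrees to the other side, a square glass block (41 mm, 16 high) at view_point: they ride along.
- view_point (a point): Viewing position: fixed point at deck-top height, 80 mm from axis towards the steel pointer and lamp (two small goosenecks) outside the rim, on the side away from the robot. Along this direction from axis: pointer at 126 to 148 mm (46 mm above the bench), lamp foot 165 to 215 mm, lamp heads 46 mm to either side, in to 146 mm, 105 to 155 mm high. Nest centres are 80 mm from axis too.
- axis (a point): The turntable's vertical axis at deck top, 38 mm above the bench. The deck is an aluminium disc 248 mm across with six nests 60 degrees apart and six upright steel pegs for pushing, 12 mm thick, 50 mm tall (tops 88 mm above the bench), 108 mm from axis, midway between nests: at the start 30, 90, 150 degrees either side of view_point's direction. Nests beside the 150 degree pegs are empty.
- turntable (a joint): Turntable angle in rad, positive anticlockwise from above, 0 at the start. A sprung detent holds it every 60 degrees (1.047 rad): leaving one takes about 3 to 4 N sideways at a peg; past half-way (30 degrees) it pulls itself on to the next one and stays there when let go. It turns either way by more than two places.
There are look-alikes about, which are no part of the job. What is shaped like the part that bears petri_center but pink is not meant.

How it is judged:
At the end, for the whole second after the job is handed in: The turntable rests one place (60 degrees, within 10) from where it started, and the petri dish lies flat (within 8 degrees) on the deck in its nest, its centre within 16 mm of the viewing position (horizontal distance between petri_center and view_point below 0.016 m and z of petri_center in the frame of view_point below 0.012 m and angle between petri_center's own z axis and vertical below 0.15 rad and (value of joint turntable between 0.87 and 1.22 rad or value of joint turntable between -1.22 and -0.87 rad) and velocity of joint turntable between -0.05 and 0.05 rad/s); the robot touches nothing.
It fails at once if the petri dish is lifted off the turntable (more than 20 mm) or tipped over (z of petri_center in the frame of view_point above 0.0275 m or angle between petri_center's own z axis and vertical above 0.6 rad).
It also fails if it takes over 32 s, if anything falls off the work surface, if the arm or the gripper's body presses on something with over 40 N, if the wrist force passes 120 N, or if a joint passes its speed limit or range.

## Robot

A 6-joint arm with a two-finger parallel gripper is mounted at the origin on the work surface. World frame = base frame: x ahead of the robot, y to its left, z up, the work surface at z = 0. Lengths are in m, angles in rad, forces in N, time in s.
With the tool pointing down it reaches from about 0.35 to 0.775 m from the base axis. Payload 7.3 kg.
Tool frame: the origin (TCP) lies on the centre line of the jaws, within the pads' length; the fingertips stand ahead of it and the grasp point (between the pads) lies 11 mm behind it (robot.nose_length is the z of the fingertips in the tool frame, in m); z points along the fingers, y is the line along which they close (so a half turn about z gives the same grasp; the last joint's range is limited). The gripper opens to 92 mm and grips with 3 to 60 N. Pads are 19 mm wide; open, the fingers measure 130 mm over their backs; the gripper's body (75 mm by 190 mm) begins 47 mm behind the grasp point.
Start: joints at [1.025, 0.342, 1.524, -0, 1.275, -0.146], TCP at [0.204, 0.484, 0.235] pointing down, gripper open.
Joint ranges: [-2.53, 2.53], [-0.77, 2.02], [0.04, 2.7], [-1, 4.14], [0.28, 2.66], [-3.11, 3.11]. Speed limits (rad/s): [2.57, 2.57, 3.14, 3.14, 3.14, 3.14].

## Interface

Orientations are given as [roll, pitch, yaw] about the fixed x, y, z axes, in that order (R = Rz(yaw) Ry(pitch) Rx(roll)).
In Python, from cell import robot, cams gives the robot as it stands. The module is installed in compiled form; this text tells all that it offers.
- The arm moves only by the tool carry_out, never from a script. Its argument "deltas" is a list of rows, each a list of 7 numbers: the shift along the tool's x, y, z in cm, then the turn, a rotation vector about the tool's x, y, z in rad, then the opening, from 0 (shut) to 1 (fully open). A call has exactly 8 rows; each row shifts and turns the commanded pose from where the row before left it, along the tool's axes as they then stand; what a row does not reach is not made up. A row lasts 1/12 s, in which the tool goes at most 41.7 mm and 7.16 degrees, less where a joint would pass 70% of its speed; a pose out of reach is approached as far as the arm can. A call is refused whole if a number of a shift passes 4.17 or a number of a turn 0.125, either way. A call with a gripper value outside its range is refused whole. The fingers move at their own pace and stop on an object; "force" is the grip in N (left out, the last holds). Time passes only in rows, so rows that do not move let the fingers close, or fill a call up. It gives the time, the measured TCP pose, the force, the opening and the grip force at its end, in the units of the state.
- robot.observe(): the state, without advancing time (a new reading comes with each control period).
- cams.read_camera(name): name is "scene" or "top"; returns a dict with "image" (400x640x3 uint8, blue, green, red), "depth" (400x640 float32, m along the optical axis (not along the pixel's ray), 0 where there is no reading), "fx", "fy", "cx", "cy" (pixels), "D" ([k1, k2, p1, p2, k3] as OpenCV has them; the pictures are not rectified), "world_to_cam" (4x4, takes a point from world to camera coordinates). Camera axes: x right, y up, looking along -z (the intrinsics and any distortion apply to the point x, -y, -z); pixel columns grow to the right and rows downward; lengths in m; the calibration is good to about 2 mm. A picture is of the moment at which its call begins.
- robot.hand_in(): hands the job in; it is judged then, once.
The state is a dict: "time": time; "qpos": joint angles; "qvel": joint speeds; "joint_efforts": joint torques, N m; "tool_pos": TCP position; "tool_rot": TCP orientation; "contact_force": force on the tool from outside, world axes, zero at the start; "torque": the same for the moment, N m; "opening": finger opening in m; "grip_force": force on a finger pad.
Only numpy, scipy, OpenCV 4.12 (cv2) and the standard library are available. Lean on these libraries where they do the work, as an engineer would, in place of code of your own. Each camera call takes 0.05 s, during which the arm holds its last target. There are 200 camera calls.

## Working session

There is one attempt and no reset: what is moved stays moved. The work goes in short steps, Python scripts to look and compute and a tool call to move; the robot and the scene stay as the last step left them, time stands still between calls to the robot, and variables do not carry over. Pictures are saved under pics/ and viewed, at most 10 in all, crops included, and the job is handed in when it is done.

Besides the shell and the picture viewer there is one more tool, called after ">>>" as name(argument=value, ...) on one line, values as JSON. carry_out: Moves the arm, as the interface text tells. Its arguments: {"type":"object","properties":{"deltas":{"type":"array","items":{"type":"array","items":{"type":"number"}}},"force":{"type":"number"}},"required":["deltas"]}

```bash
mkdir -p pics; python3 - <<'E'
from cell import robot,cams
import cv2,numpy as np
for n in ("top","scene"):
    d=cams.read_camera(n); cv2.imwrite(f"pics/{n}0.png",d["image"]); np.savez(f"{n}0.npz",**d)
    print(n,d["fx"],d["cx"],d["cy"],d["D"],np.round(d["world_to_cam"],3).tolist())
print(robot.observe(), robot.nose_length)
E
```

```text
top 460.97426125129505 314.5274434793693 201.86121635895122 [0.02727198 0.         0.         0.         0.        ] [[-0.009, -0.999, -0.041, 0.087], [0.999, -0.011, 0.045, -0.578], [-0.046, -0.04, 0.998, -0.707], [0.0, 0.0, 0.0, 1.0]]
scene 382.3169277558959 311.21654396218133 194.50379798546206 [-0.02050658  0.          0.          0.          0.        ] [[-0.839, 0.544, -0.006, 0.472], [-0.459, -0.702, 0.545, 0.265], [0.292, 0.46, 0.839, -0.925], [0.0, 0.0, 0.0, 1.0]]
{'time': 0.1, 'qpos': array([ 1.02500688e+00,  3.42641846e-01,  1.52491371e+00, -1.72094055e-05,
        1.27539452e+00, -1.45991487e-01]), 'qvel': array([ 0.00075454, -0.00166633, -0.00229394, -0.00018772,  0.00108559,
       -0.00051673]), 'joint_efforts': array([ 2.25886135e-03, -4.32002807e+01, -2.44694316e+01,  7.20862881e-02,
        5.26738772e-02, -2.38934189e-05]), 'tool_pos': array([0.20414441, 0.48330597, 0.23412298]), 'tool_rot': array([-3.14024727e+00, -1.81187621e-04,  2.74179959e+00]), 'contact_force': array([ 0.41456994,  0.20381123, -0.0467593 ]), 'torque': array([ 0.00224736,  0.04339389, -0.04487622]), 'grip_force': 0.0, 'opening': 0.0920387972819496} 0.008
```

View pics/top0.png

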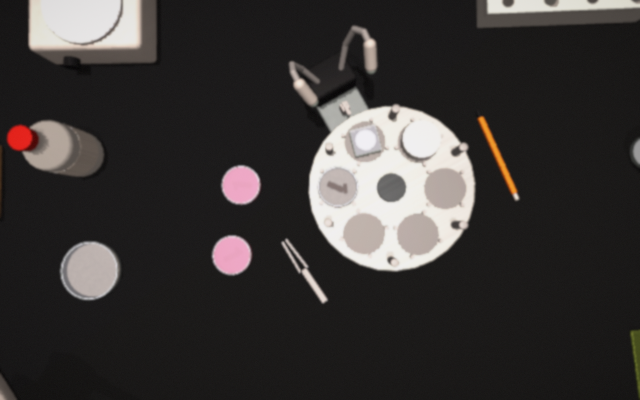

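View pics/scene0.png

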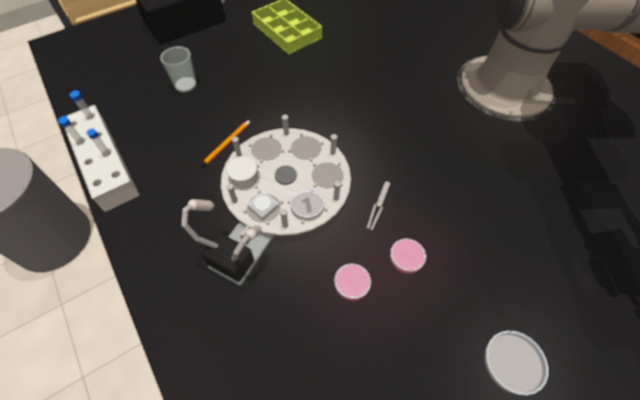

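The top view shows the axis hub at about (391,187), the dish at (338,187), the block at the viewing position at (365,140), the pot at (421,140), and the near-robot peg at (393,261). The dish is to the left, so the turn is clockwise. I'll cage the near-robot peg between partly open fingers and carry it round.

```bash
cat > h.py <<'E'
import cv2,numpy as np
def ray(d,px,z):
    K=np.array([[d["fx"],0,d["cx"]],[0,d["fy"],d["cy"]],[0,0,1]],float)
    u=cv2.undistortPoints(np.array(px,float).reshape(-1,1,2),K,np.asarray(d["D"],float)).reshape(-1,2)
    T=np.linalg.inv(d["world_to_cam"]); c=T[:3,3]
    v=np.c_[u[:,0],-u[:,1],-np.ones(len(u))]@T[:3,:3].T
    return c+v*((z-c[2])/v[:,2])[:,None]
E
python3 - <<'E'
from h import *
d=np.load("top0.npz")
im=d["image"]; g=(im.min(2)>70).astype(np.uint8)
g[:, :300]=0; g[:,480:]=0; g[:100]=0; g[280:]=0
p=np.argwhere(cv2.Canny(g*255,50,100)>0)[:,::-1]
P=ray(d,p,0.038)[:,:2]
c=ray(d,[[391,187]],0.038)[0,:2]
for _ in range(10):
    r=np.hypot(*(P-c).T); s=P[abs(r-.124)<(.012 if _<4 else .004)]
    A=np.c_[2*s,np.ones(len(s))]; x=np.linalg.lstsq(A,(s**2).sum(1),rcond=None)[0]; c=x[:2]
print("axis",c,"R",np.sqrt(x[2]+c@c),len(s))
def pol(n,px,z):
    q=ray(d,px,z)[:,:2]-c
    print(n,np.round(np.hypot(*q.T),4),np.round(np.degrees(np.arctan2(q[:,1],q[:,0])),1))
pol("dish",[[338,187]],.05); pol("block",[[365,140]],.05); pol("pot",[[421,139]],.068); pol("empty",[[445,188],[418,234],[363,234]],.038)
pol("pegs",[[396,109],[329,147],[326,222],[392,262],[464,226],[465,148]],.088)
E
python3 - <<'E'
import cv2
im=cv2.imread("pics/top0.png")[90:285,300:490]
cv2.imwrite("pics/crop.png",cv2.resize(im,None,fx=3,fy=3,interpolation=cv2.INTER_CUBIC))
E
```

```text
axis [ 0.5987367  -0.03482992] R 0.12538395448583067 491
dish [0.0791] [89.6]
block [0.0799] [28.4]
pot [0.0787] [-31.5]
empty [0.081  0.0809 0.0817] [ -91.5 -150.6  148.9]
pegs [0.1066 0.1065 0.1097 0.1079 0.1105 0.1095] [  -1.8   59.3  118.   176.9 -122.1  -63. ]
```

View pics/crop.png

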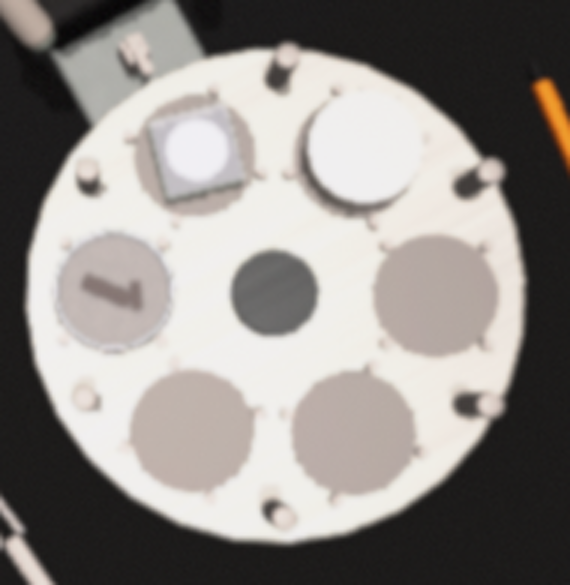

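The enlarged view shows the dish in its nest on the left, and the near-robot peg at crop (284,515), angle about 178.5°. The axis is at (0.599,-0.035), so the peg is at about (0.491,-0.032). I'll go above it first.

>>> carry_out(deltas=[[-1.94,-1.51,0,0,0,0,0.35],[-1.94,-1.51,0,0,0,0,0.35],[-1.94,-1.51,0,0,0,0,0.35],[-1.94,-1.51,0,0,0,0,0.35],[-1.94,-1.51,0,0,0,0,0.35],[-1.94,-1.51,0,0,0,0,0.35],[-1.94,-1.51,0,0,0,0,0.35],[-1.94,-1.51,0,0,0,0,0.35]])

```text
time: 0.77
tool_pos: [0.3004, 0.3107, 0.2345]
tool_rot: [-3.141, -0.0, 2.742]
contact_force: [0.4, 0.0, 0.8]
opening: 0.0433
grip_force: 0.0
```

>>> carry_out(deltas=[[-1.94,-1.51,0,0,0,0,0.35],[-1.94,-1.51,0,0,0,0,0.35],[-1.94,-1.51,0,0,0,0,0.35],[-1.94,-1.51,0,0,0,0,0.35],[-1.94,-1.51,0,0,0,0,0.35],[-1.94,-1.51,0,0,0,0,0.35],[-1.94,-1.51,0,0,0,0,0.35],[-1.94,-1.51,0,0,0,0,0.35]])

```text
time: 1.43
tool_pos: [0.3964, 0.1391, 0.2345]
tool_rot: [-3.141, -0.0, 2.742]
contact_force: [0.4, -1.5, 0.4]
opening: 0.032
grip_force: 0.0
```

>>> carry_out(deltas=[[-1.94,-1.51,0,0,0,0,0.35],[-1.94,-1.51,0,0,0,0,0.35],[-1.94,-1.51,0,0,0,0,0.35],[-1.94,-1.51,0,0,0,0,0.35],[-1.94,-1.51,0,0,0,0,0.35],[-1.94,-1.51,0,0,0,0,0.35],[-1.94,-1.51,0,0,0,0,0.35],[-1.94,-1.51,0,0,0,0,0.35]])

```text
time: 2.1
tool_pos: [0.4924, -0.0326, 0.2344]
tool_rot: [3.142, -0.001, 2.742]
contact_force: [0.9, 0.6, 0.1]
opening: 0.032
grip_force: 0.0
```

>>> carry_out(deltas=[[0,0,1,0,0,-0.0935,0.35],[0,0,1,0,0,-0.0935,0.35],[0,0,1,0,0,-0.0935,0.35],[0,0,1,0,0,-0.0935,0.35],[0,0,1,0,0,0,0.35],[0,0,1,0,0,0,0.35],[0,0,1,0,0,0,0.35],[0,0,0,0,0,0,0.35]])

```text
time: 2.77
tool_pos: [0.4908, -0.0311, 0.1627]
tool_rot: [3.141, -0.004, 3.116]
contact_force: [0.3, -0.3, 0.3]
opening: 0.0318
grip_force: 0.0
```

```bash
python3 - <<'E'
from cell import cams
import cv2
im=cams.read_camera("scene")["image"][60:260,190:400]
cv2.imwrite("pics/s1.png",cv2.resize(im,None,fx=3,fy=3,interpolation=cv2.INTER_CUBIC))
E
```

```text
(no output)
```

View pics/s1.png

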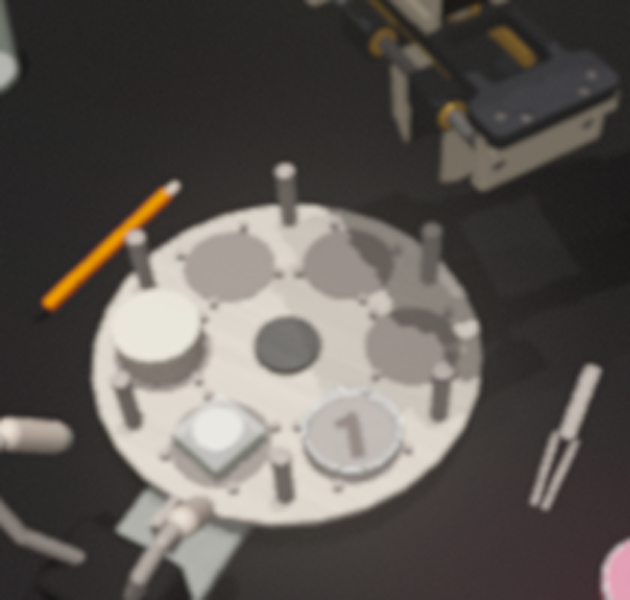

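The peg top at crop (431,230) lies below the gap between the fingertips, at about (402,140) and (460,180). The dish is undisturbed at (352,430). Now down over the peg.

>>> carry_out(deltas=[[0,0,1.5,0,0,0,0.35],[0,0,1.5,0,0,0,0.35],[0,0,1.5,0,0,0,0.35],[0,0,1,0,0,0,0.35],[0,0,0.5,0,0,0,0.35],[0,0,0.5,0,0,0,0.35],[0,0,0.5,0,0,0,0.35],[0,0,0.5,0,0,0,0.35]])

```text
time: 3.48
tool_pos: [0.4927, -0.0315, 0.09]
tool_rot: [-3.141, 0.001, 3.116]
contact_force: [0.3, 0.2, 0.6]
opening: 0.0319
grip_force: 0.0
```

>>> carry_out(deltas=[[0,0,0.5,0,0,0,0.35],[0,0,0.5,0,0,0,0.35],[0,0,0.5,0,0,0,0.35],[0,0,0.4,0,0,0,0.35],[0,0,0,0,0,0,0.35],[0,0.47,0,0,0,0.0436,0.35],[0,0.47,0,0,0,0.0436,0.35],[0,0.47,0,0,0,0.0436,0.35]])

```text
time: 4.15
tool_pos: [0.4933, -0.0185, 0.0707]
tool_rot: [-3.139, 0.001, 2.984]
contact_force: [-0.4, -11.2, -2.7]
opening: 0.0322
grip_force: 5.0
```

>>> carry_out(deltas=[[0,0.47,0,0,0,0.0436,0.35],[0,0.47,0,0,0,0.0436,0.35],[0,0.47,0,0,0,0.0436,0.35],[0,0.47,0,0,0,0.0436,0.35],[0,0.47,0,0,0,0.0436,0.35],[0,0.47,0,0,0,0.0436,0.35],[0,0.47,0,0,0,0.0436,0.35],[0,0.47,0,0,0,0.0436,0.35]])

```text
time: 4.82
tool_pos: [0.5052, 0.0165, 0.0708]
tool_rot: [-3.14, 0.002, 2.635]
contact_force: [1.0, -10.5, -2.0]
opening: 0.0323
grip_force: 4.2
```

>>> carry_out(deltas=[[0,0.47,0,0,0,0.0436,0.35],[0,0.47,0,0,0,0.0436,0.35],[0,0.47,0,0,0,0.0436,0.35],[0,0.47,0,0,0,0.0436,0.35],[0,0.47,0,0,0,0.0436,0.35],[0,0.47,0,0,0,0.0436,0.35],[0,0.47,0,0,0,0.0436,0.35],[0,0.47,0,0,0,0.0436,0.35]])

```text
time: 5.48
tool_pos: [0.5274, 0.0468, 0.0708]
tool_rot: [-3.14, 0.001, 2.286]
contact_force: [-1.8, -4.8, 0.7]
opening: 0.0321
grip_force: 2.4
```

>>> carry_out(deltas=[[0,0.47,0,0,0,0.0436,0.35],[0,0.47,0,0,0,0.0436,0.35],[0,0.47,0,0,0,0.0436,0.35],[0,0.47,0,0,0,0.0436,0.35],[0,0.47,0,0,0,0.0436,0.35],[0,0,0,0,0,0,0.35],[0,0,0,0,0,0,0.35],[0,0,0,0,0,0,0.35]])

```text
time: 6.15
tool_pos: [0.5462, 0.0617, 0.0707]
tool_rot: [3.142, -0.0, 2.071]
contact_force: [0.4, -0.2, -0.4]
opening: 0.0319
grip_force: 0.0
```

```bash
python3 - <<'E'
from cell import cams
import cv2
im=cams.read_camera("scene")["image"][60:260,190:400]
cv2.imwrite("pics/s2.png",cv2.resize(im,None,fx=3,fy=3,interpolation=cv2.INTER_CUBIC))
E
```

```text
(no output)
```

View pics/s2.png

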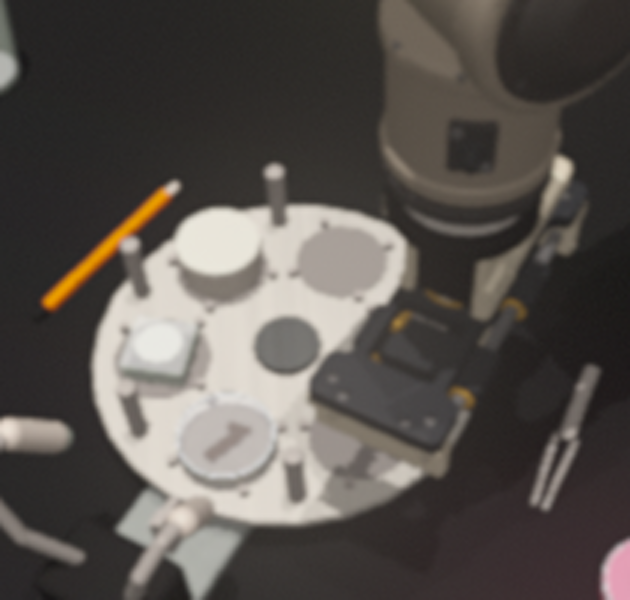

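The dish (225,435) is in the viewing position in front of the pointer. The pegs suggest the table is a few degrees short, so I'll give it a small nudge (less than the finger play), back off, then lift.

>>> carry_out(deltas=[[0,0.3,0,0,0,0,0.35],[0,0.3,0,0,0,0,0.35],[0,0.3,0,0,0,0,0.35],[0,0,0,0,0,0,0.35],[0,0,0,0,0,0,0.35],[0,-0.3,0,0,0,0,0.35],[0,-0.2,0,0,0,0,0.35],[0,0,0,0,0,0,0.35]])

```text
time: 6.87
tool_pos: [0.5494, 0.0634, 0.0707]
tool_rot: [-3.141, -0.0, 2.069]
contact_force: [0.1, 0.1, -0.4]
opening: 0.0319
grip_force: 0.0
```

>>> carry_out(deltas=[[0,0,-0.5,0,0,0,0.35],[0,0,-0.7,0,0,0,0.35],[0,0,-1,0,0,0,0.35],[0,0,-1.5,0,0,0,0.35],[0,0,-2,0,0,0,0.35],[0,0,-2,0,0,0,0.35],[0,0,-2,0,0,0,0.35],[0,0,-2,0,0,0,0.35]])

```text
time: 7.53
tool_pos: [0.55, 0.0636, 0.19]
tool_rot: [3.14, 0.001, 2.069]
contact_force: [0.3, -0.1, 0.4]
opening: 0.0321
grip_force: 0.0
```

>>> carry_out(deltas=[[2,0,0,0,0,0,0.35],[2,0,0,0,0,0,0.35],[2,0,0,0,0,0,0.35],[2,0,0,0,0,0,0.35],[2,0,0,0,0,0,0.35],[2,0,0,0,0,0,0.35],[2,0,0,0,0,0,0.35],[0,0,0,0,0,0,0.35]])

```text
time: 8.2
tool_pos: [0.4815, 0.1891, 0.189]
tool_rot: [3.14, -0.001, 2.072]
contact_force: [-0.2, 0.5, -0.0]
opening: 0.0322
grip_force: 0.0
```

```bash
python3 - <<'E'
from cell import cams
import cv2,numpy as np
d=cams.read_camera("top"); np.savez("top1.npz",**d)
cv2.imwrite("pics/t2.png",cv2.resize(d["image"][90:285,300:490],None,fx=3,fy=3,interpolation=cv2.INTER_CUBIC))
E
```

```text
(no output)
```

View pics/t2.png

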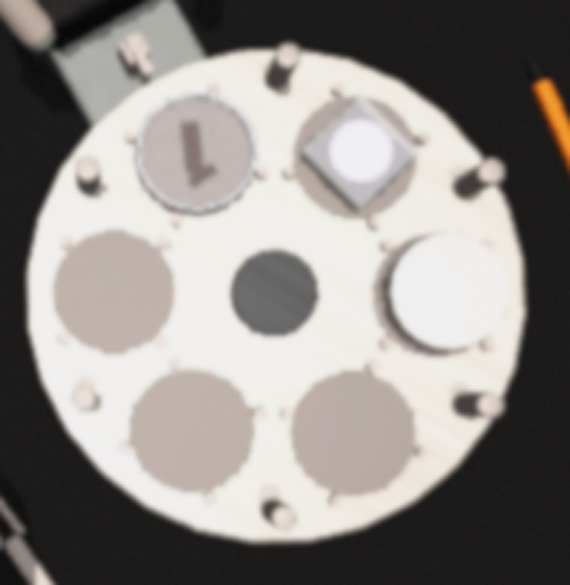

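The pegs are exactly where they were at the start, for example (284,515) and (88,172). The dish sits in its nest at (196,153), the viewing position, and the arm is clear.

```bash
python3 -c "
from cell import robot
print(robot.hand_in())"
```

```text
the job is handed in; nothing more can be done
None
```

I turned the turntable one place clockwise; the last picture shows the petri dish in its nest at the viewing position with the arm clear, and I handed the job in at about 8 s (no verdict was returned).

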